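# Zero the corner gauge with the setting square

## Task

Zero the corner gauge with the setting square: first turn the gauge's selector knob so that its pointer clicks in at the long mark. Then pick up the setting square, lay it flat on the gauge's plate and press its outer corner into the corner of the two fences until both outer faces touch their fences, and finish while still holding it there, square and firmly pressed against both fences. Leave the screwdriver, the cup and the robot-finger piece where they are.

Things in the scene. Friction and masses are not known exactly. Their poses are not given: they have to be found in the camera images.
- gauge: Corner gauge fixed to the bench: smooth aluminium plate 10 mm thick, spanning x -145..30, y -180..140 mm in its frame. Origin on the bench under the inside corner of the two fence faces, z up. The square belongs in the quadrant x < 0, y < 0, on the plate. Selector knob at x -60, y 85 mm; of the 4 black marks round it the third clockwise from the -x side is 22 mm long, the others 7 mm.
- fence_long: Fixed smooth dark steel bar on the plate along the gauge's y, 12 mm high, 18 mm thick. Origin at the inside corner on the plate's top (10 mm above the bench), axes as the gauge. Its face is the plane x = 0, looks to -x and runs from y = -153 to -8 mm.
- fence_short: Fixed smooth dark steel bar on the plate along the gauge's x, 12 mm high, 18 mm thick. Origin and axes as fence_long. Its face is the plane y = 0, looks to -y and runs from x = -123 to -8 mm.
- selector_grip (a point): On the selector knob's axis at gripping height, 47 mm above the bench. Black disc of 44 mm diameter (top 24 mm above the bench) with an upright bar 42 mm long, 14 mm thick, 22 to 54 mm above the bench. The bar lies along this point's x axis; the white pointer line is on its -x half.
- selector (a joint): Selector angle in rad, growing clockwise seen from above; range 0 to 1.85. At 0 the bar lies along the gauge's x, pointer to the gauge's -x. Spring detents at 0, 0.6, 1.2 and 1.8, one at each mark; the long mark is 1.2. Starts below 0.7. Takes up to about 0.1 N m to turn; stays where it clicks in.
- square_grip (a point): Centre of the black upright grip of the loose setting square (flat aluminium L, 12 mm thick, 0.2-0.4 kg). Grip: 18 mm along x, 50 along y, 40 high, on the long arm; this point is 32 mm above the square's underside, and the grip spans 12 to 52 mm. Axes are the square's, z up; when seated they are parallel to the gauge's. The heel is at x +25, y +55 mm from here.
- square_heel (a point): Heel (outer corner) of the square, half-way up its 12 mm; axes as square_grip. From it the long arm (36 wide) reaches 140 mm to -y, the short arm (36 wide) 110 mm to -x. Long arm's +x face goes against fence_long, short arm's +y face against fence_short. Seated, it lies over the gauge's origin, 16 mm above the bench.
- square: The whole loose square; origin under the heel on its underside, axes as square_grip.
- screwdriver: Loose yellow-handled screwdriver, 170 mm long, lying on the bench beyond the work; leave alone.
- cup: Loose white plastic cup, 72 mm wide, 75 mm high, origin at its underside's centre; leave alone.
- finger_part: Loose black and white piece of a robot finger, about 55 mm long, 16 mm high; leave alone.
Mind the look-alikes: they are no part of the job. Of the things that look like the square, the smallest one is meant.

How it is judged:
On the way, in this order (a step that is already met when the one before it is completed fails the run):
1. the selector is clicked in at the long mark (value of joint selector between 1.08 and 1.32 rad), for 0.3 s.
2. the square lies in the corner with both faces against the fences (contact force between square and fence_long above 1 N and contact force between square and fence_short above 1 N and x of square_heel in the frame of gauge above -0.003 m and y of square_heel in the frame of gauge above -0.003 m), for 0.2 s.
At the end, for the whole second after the job is handed in: Selector at the long mark (1.2 rad +-0.12); square flat on the plate (4 mm, 0.03 rad), heel within 3 mm of both fence faces, turned within 0.02 rad of the gauge, at rest, pressing each fence with more than 1 N, fingers still bearing on it (all of step 1 and all of step 2 and contact force between the fingers and square above 1 N and z of square_heel in the frame of gauge below 0.02 m and angle between the x axis of square_heel and the x axis of gauge, either way round below 0.02 rad and angle between square_heel's own z axis and vertical below 0.03 rad and linear speed of square below 0.02 m/s); the arm keeps its last pose, push and grip.
It fails at once if a bystander was disturbed (distance of any of screwdriver, cup, finger_part from where it was at the start of the episode above 0.02 m).
It also fails if it takes over 64 s, if anything falls off the work surface, if the arm or the gripper's body presses on something with over 40 N, if the wrist force passes 120 N, or if a joint passes its speed limit or range.

## Robot

A 7-joint arm with a two-finger parallel gripper is mounted at the origin on the work surface. World frame = base frame: x ahead of the robot, y to its left, z up, the work surface at z = 0. Lengths are in m, angles in rad, forces in N, time in s.
With the tool pointing down it reaches from about 0.35 to 0.9 m from the base axis. Payload 8.1 kg.
Tool frame: the origin (TCP) lies midway between the tips of the shut fingers; the grasp point (between the pads) lies 19 mm behind it; z points along the fingers, y is the direction in which the jaws open and shut (so a half turn about z gives the same grasp; the last joint's range is limited). The gripper opens to 92 mm and grips with 3 to 60 N. Pads are 19 mm wide; open, the fingers measure 130 mm over their backs; the gripper's body (75 mm by 190 mm) begins 47 mm behind the grasp point.
Start: joints at [-1.342, 0.434, 0.025, 1.573, -0.012, 1.134, -0.075], TCP at [0.204, 0.591, 0.227] pointing down, gripper open.
Joint ranges: [-2.62, 2.62], [-0.44, 2.09], [-1.27, 1.32], [0.08, 2.57], [-1.32, 4.46], [0.12, 2], [-2.74, 2.74]. Speed limits (rad/s): [2.22, 2.22, 3.01, 3.01, 3.14, 3.14, 3.14].

## Interface

Orientations are given as a rotation vector (axis times angle).
In Python, from cell import readout, imaging, arm gives the robot as it stands.
- The arm moves only by the tool send_rows, never from a script. Its arguments are lists of equal length, an entry for each row: "claw": the gripper command: -1 is fully open, 1 is shut, values between are in proportion; "delta_pos": the shift along the tool's x, y, z as a fraction of full scale, a list of three; "dr": the turn, a rotation vector about the tool's x, y, z as a fraction of full scale, a list of three. In form: {"claw": [claw, ...], "delta_pos": [[dx, dy, dz], ...], "dr": [[ax, ay, az], ...]}. A call has exactly 5 rows; each row is the pose to reach, as a shift and turn from the pose commanded when the call began, along the tool's axes at that moment; what a row does not reach only later rows make up. Full scale, the value 1, is 250 mm for a shift and 2 rad for a turn. A row lasts 1/10 s, in which the tool goes at most 50 mm and 8.59 degrees, less where a joint would pass 70% of its speed; a pose out of reach is approached as far as the arm can. A call with a number of a shift or a turn outside -1 to 1 is refused whole. A call with a gripper value outside its range is refused whole. The fingers move at their own pace and stop on an object; "force" is the grip in N (left out, the last holds). Time passes only in rows, so rows that repeat a pose let the fingers close, or fill a call up. It gives the time, the measured TCP pose, the force and the opening at its end, in the units of the state.
- readout.observe(): the state, without advancing time (a new reading comes with each control period).
- imaging.get_image(name): name is "scene" or "top" or "wrist"; returns (picture, depth): 480x640x3 uint8, blue, green, red; 480x640 float32, m along the optical axis (not along the pixel's ray), 0 where there is no reading.
- imaging.get_calibration(name): a dict with "vfov" (degrees; the focal length in pixels is half the picture's height over the tangent of half this angle, whatever the lens; pixels are square), "cx", "cy" (the principal point, pixels), "distortion" ([k1, k2, p1, p2, k3] as OpenCV has them; the pictures are not rectified), "extrinsics" (4x4, takes a point from world to camera coordinates). Camera axes: x right, y down, z forward; pixel columns grow to the right and rows downward; lengths in m; the calibration is good to about 2 mm. A picture is of the moment at which its call begins: read the wrist's pose just before it. get_calibration takes no time and is no camera call; for the wrist camera it gives the pose at the moment of the call.
- arm.sign_off(): hands the job in, once; it reports no verdict.
The state is a dict: "clock": time; "joints": joint angles; "dq": joint speeds; "joint_efforts": joint torques, N m; "position": TCP position; "ee_rot": TCP orientation; "force": force on the tool from outside, world axes, zero at the start; "ft_torque": the same for the moment, N m; "width": opening from 0.0 (shut) to 1.0 (fully open).
Only numpy, scipy, OpenCV 4.12 (cv2) and the standard library are available. Lean on these libraries where they do the work, as an engineer would, in place of code of your own. Each camera call takes 0.05 s, during which the arm holds its last target.

## Working session

There is one attempt and no reset: what is moved stays moved. The work goes in short steps, Python scripts to look and compute and a tool call to move; the robot and the scene stay as the last step left them, time stands still between calls to the robot, and variables do not carry over. Pictures are saved under pics/ and viewed, and the job is handed in when it is done.

Besides the shell and the picture viewer there is one more tool, called as name(argument=value, ...), one argument or row to a line, values as JSON. send_rows: Moves the arm, as the interface text tells. Its arguments: {"type":"object","properties":{"claw":{"type":"array","items":{"type":"number"}},"delta_pos":{"type":"array","items":{"type":"array","items":{"type":"number","minimum":-1,"maximum":1}}},"dr":{"type":"array","items":{"type":"array","items":{"type":"number","minimum":-1,"maximum":1}}},"force":{"type":"number"}},"required":["claw","delta_pos","dr"]}

```bash
mkdir -p pics; ls; python3 - <<'E'
from cell import readout, imaging, arm
import cv2, numpy as np
print(readout.observe())
for n in ["scene","top"]:
    p,d=imaging.get_image(n); cv2.imwrite(f"pics/{n}0.png",p); np.save(f"pics/{n}0.npy",d)
    c=imaging.get_calibration(n); print(n,c)
E
```

```text
pics
{'clock': 0.0, 'joints': array([-1.34158585,  0.43523039,  0.02499402,  1.57407961, -0.01158749,
        1.13398972, -0.07514426]), 'dq': array([ 3.57717886e-05,  1.37168992e-03, -8.40759026e-04, -1.23024485e-03,
        4.78336027e-04, -7.67209335e-04,  4.66506310e-04]), 'joint_efforts': array([ 2.58098225e-04, -6.67875552e+01,  9.85073335e-01, -3.14458108e+01,
       -6.04942068e-02,  4.30193602e-02,  1.80724610e-04]), 'position': array([0.20350329, 0.59041285, 0.22594738]), 'ee_rot': array([-5.19000646e-01, -3.09832697e+00,  2.44924968e-03]), 'force': array([0.61003823, 0.24793808, 0.24191823]), 'ft_torque': array([-0.02887274,  0.00375632,  0.01105065]), 'width': 0.9995779912791426}
scene {'vfov': 55.073587021756715, 'cx': 324.1870425638449, 'cy': 234.13411994771278, 'distortion': array([-0.04120855,  0.        ,  0.        ,  0.        ,  0.        ]), 'extrinsics': array([[ 3.16795024e-01,  9.48494019e-01,  8.94177548e-05,
        -1.19240174e-01],
       [ 4.96400954e-01, -1.65716550e-01, -8.52129168e-01,
        -2.49651463e-01],
       [-8.08224601e-01,  2.69994667e-01, -5.23331514e-01,
         1.39221648e+00],
       [ 0.00000000e+00,  0.00000000e+00,  0.00000000e+00,
         1.00000000e+00]])}
top {'vfov': 53.042412162459385, 'cx': 327.6975818107303, 'cy': 245.77318339206755, 'distortion': array([-0.02248837,  0.        ,  0.        ,  0.        ,  0.        ]), 'extrinsics': array([[-0.0219561 , -0.99953367,  0.02122186, -0.06449308],
       [-0.98349952,  0.01778144, -0.18003475,  0.6008844 ],
       [ 0.17957344, -0.02482455, -0.9834313 ,  0.89426846],
       [ 0.        ,  0.        ,  0.        ,  1.        ]])}
```

View pics/scene0.png

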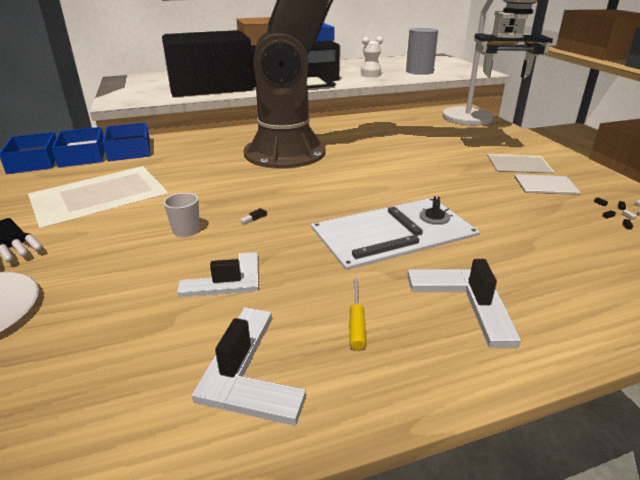

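View pics/top0.png

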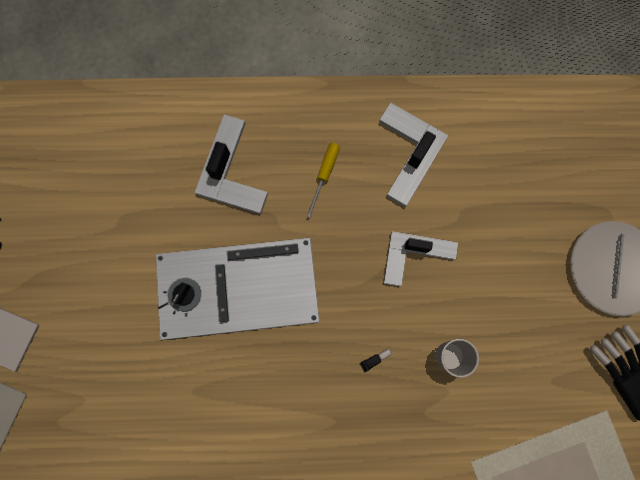

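```bash
cat > h.py <<'E'
import cv2, numpy as np
from cell import readout, imaging, arm
from scipy.spatial.transform import Rotation as R
def K(c):
    f=240/np.tan(np.radians(c["vfov"])/2)
    return np.array([[f,0,c["cx"]],[0,f,c["cy"]],[0,0,1.]])
def toplane(c,uv,z):
    uv=np.array(uv,float).reshape(-1,1,2)
    n=cv2.undistortPoints(uv,K(c),np.array(c["distortion"])).reshape(-1,2)
    E=np.array(c["extrinsics"]);Rt=E[:3,:3].T;o=-Rt@E[:3,3]
    d=np.c_[n,np.ones(len(n))]@E[:3,:3]
    return o+d*((z-o[2])/d[:,2])[:,None]
def proj(c,P):
    E=np.array(c["extrinsics"])
    r,_=cv2.Rodrigues(E[:3,:3])
    return cv2.projectPoints(np.array(P,float).reshape(-1,1,3),r,E[:3,3],K(c),np.array(c["distortion"]))[0].reshape(-1,2)
E
python3 - <<'E'
from h import *
p=cv2.imread("pics/top0.png")
a=cv2.resize(p[220:350,140:340],None,fx=4,fy=4,interpolation=cv2.INTER_CUBIC);cv2.imwrite("pics/cropg.png",a)
a=cv2.resize(p[220:300,370:470],None,fx=7,fy=7,interpolation=cv2.INTER_CUBIC);cv2.imwrite("pics/crops.png",a)
c=imaging.get_calibration("top")
# bright mask, contours
hsv=cv2.cvtColor(p,cv2.COLOR_BGR2HSV)
m=((hsv[...,1]<40)&(hsv[...,2]>120)).astype(np.uint8)*255
m[:85]=0
cs,_=cv2.findContours(m,cv2.RETR_EXTERNAL,cv2.CHAIN_APPROX_NONE)
for k in cs:
    if cv2.contourArea(k)>400:
        r=cv2.minAreaRect(k); w=toplane(c,k.reshape(-1,2),0.012)
        rw=cv2.minAreaRect((w[:,:2]*1000).astype(np.float32))
        print(np.round(r[0]),np.round(r[1]),"world",np.round(rw[0],1),np.round(rw[1],1),round(rw[2],2))
E
```

```text
[  8. 340.] [40. 52.] world [429.4 564.6] [83.2 97.7] 67.01
[235. 288.] [ 85. 160.] world [525.3 109.8] [173.1 317.4] 5.17
[421. 262.] [67. 52.] world [ 569.8 -269.5] [139.4 109.1] 79.04
[606. 268.] [92. 67.] world [ 554.  -657.9] [143.7 194.9] 82.02
[240. 162.] [69. 83.] world [791.8 102.9] [144.9 183.6] 71.51
[398. 153.] [67. 81.] world [ 808.8 -233.5] [145.3 184.9] 57.56
```

View pics/cropg.png

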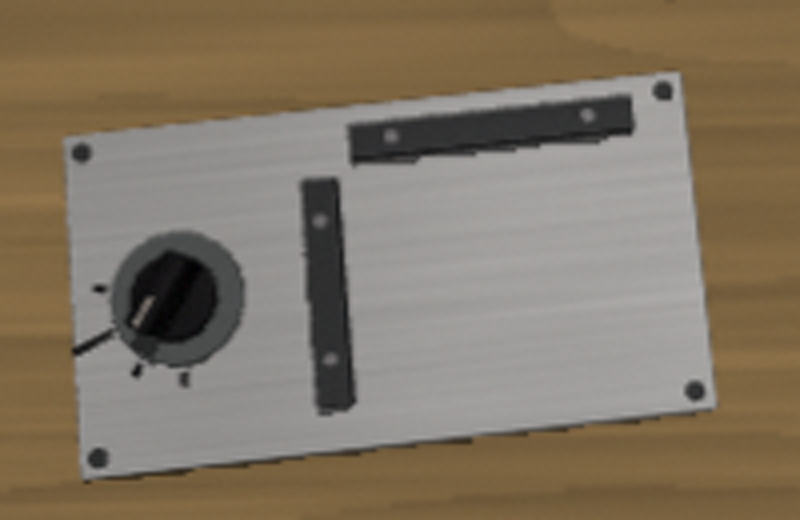

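View pics/crops.png

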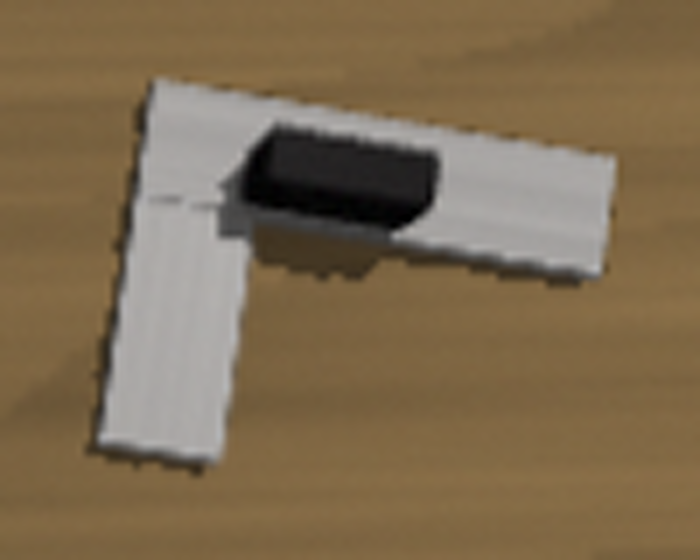

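```bash
cat >> h.py <<'E'
def rz(a): return np.array([[np.cos(a),-np.sin(a)],[np.sin(a),np.cos(a)]])
def plan(xyz,yaw_y,s=None):
    """shift/turn fractions to reach TCP xyz, tool down with tool y axis at yaw yaw_y (world)."""
    s=s or readout.observe()
    R0=R.from_rotvec(s["ee_rot"])
    best=None
    for k in (0,np.pi):
        a=yaw_y+k
        y=np.array([np.cos(a),np.sin(a),0]);z=np.array([0,0,-1.]);x=np.cross(y,z)
        d=(R0.inv()*R.from_matrix(np.c_[x,y,z])).as_rotvec()
        if best is None or np.linalg.norm(d)<np.linalg.norm(best): best=d
    dp=R0.inv().apply(np.array(xyz)-s["position"])
    print("dpos",np.round(dp/0.25,4),"dr",np.round(best/2,4),"| mm",np.round(dp*1000,1),"deg",np.round(np.degrees(best),2))
def gw(o,yaw,p): return np.array(o)[:2]+rz(yaw)@np.array(p,float)
E
python3 - <<'E'
from h import *
c=imaging.get_calibration("top"); p=cv2.imread("pics/top0.png")
hsv=cv2.cvtColor(p,cv2.COLOR_BGR2HSV)
m=((hsv[...,1]<40)&(hsv[...,2]>120)).astype(np.uint8)*255; m[:85]=0
cs,_=cv2.findContours(m,cv2.RETR_EXTERNAL,cv2.CHAIN_APPROX_NONE)
for k in cs:
    cx=cv2.minAreaRect(k)[0]
    if cv2.contourArea(k)<400: continue
    if abs(cx[0]-235)<10 and abs(cx[1]-288)<10:
        rw=cv2.minAreaRect((toplane(c,k.reshape(-1,2),0.010)[:,:2]*1000).astype(np.float32));yaw=np.radians(rw[2]);print(rw)
        o=np.array(rw[0])-rz(yaw)@np.array([-57.5,-20]);print("gauge",o,yaw)
        kn=gw(o,yaw,[-60,85]);print("knob",kn)
        w=toplane(c,[[176.25,298]],0.054)[0][:2]*1000; print(w)
        v=rz(-yaw)@(w-kn);print("ptr gauge",v,"sel",np.arctan2(v[1],-v[0]))
    if abs(cx[0]-421)<10:
        rw=cv2.minAreaRect((toplane(c,k.reshape(-1,2),0.012)[:,:2]*1000).astype(np.float32));print("sq",rw,cv2.boxPoints(rw))
s=readout.observe();print(R.from_rotvec(s["ee_rot"]).as_matrix().round(3))
print(imaging.get_calibration("wrist")["extrinsics"].round(3))
E
```

```text
((525.5242309570312, 110.1496810913086), (173.4278106689453, 318.0149841308594), 5.171516418457031)
gauge [580.98741789 135.25117299] 0.09025998882302004
knob [513.56997194 214.49691724]
[502.51855556 218.05981499]
ptr gauge [-10.6852791    4.54454123] sel 0.4021320163209729
sq ((569.7861938476562, -269.48553466796875), (139.35543823242188, 109.14329528808594), 79.03816223144531) [[ 502.9607  -327.51483]
 [ 610.11255 -348.26898]
 [ 636.6117  -211.45624]
 [ 529.45984 -190.70209]]
[[-0.945  0.326 -0.   ]
 [ 0.326  0.945 -0.001]
 [-0.    -0.001 -1.   ]]
[[ 0.325  0.946 -0.002 -0.624]
 [ 0.899 -0.309  0.31  -0.04 ]
 [ 0.292 -0.102 -0.951  0.392]
 [ 0.     0.     0.     1.   ]]
```

```bash
python3 - <<'E'
from h import *
plan([0.5136,0.2145,0.226],1.2)
c=imaging.get_calibration("wrist");s=readout.observe()
E=c["extrinsics"];o=-E[:3,:3].T@E[:3,3];Rt=R.from_rotvec(s["ee_rot"]).as_matrix().T
print("cam in tool",Rt@(o-s["position"]),"axis",Rt@E[2,:3], "tcp axis point px at depth", proj(c,s["position"]+np.array([[0,0,-0.15]])), c["vfov"])
E
```

```text
dpos [-1.6628 -1.0178  0.0018] dr [-0.0007  0.0001  0.0195] | mm [-4.157e+02 -2.544e+02  4.000e-01] deg [-0.08  0.01  2.23]
cam in tool [ 0.08311963  0.00029056 -0.15825335] axis [-3.09393267e-01 -2.22519598e-04  9.50934150e-01] tcp axis point px at depth [[322.1544577  222.26751099]] 68.92982070449361
```

send_rows(
  claw=[-1,-1,-1,-1,-1],
  delta_pos=[
    [-0.17,-0.1,0],
    [-0.34,-0.2,0],
    [-0.5,-0.3,0],
    [-0.66,-0.4,0],
    [-0.83,-0.51,0],
  ],
  dr=[
    [0,0,0],
    [0,0,0],
    [0,0,0],
    [0,0,0],
    [0,0,0.0195],
  ],
)

```text
clock: 0.6
position: [0.3585, 0.4017, 0.2265]
ee_rot: [-0.579, -3.088, 0.0]
force: [1.8, -0.0, -0.8]
width: 1.001
```

```bash
python3 - <<'E'
from h import *
plan([0.5136,0.2145,0.2],1.2)
E
```

```text
dpos [-0.8495 -0.4734  0.106 ] dr [-0.0001 -0.0001  0.0001] | mm [-212.4 -118.4   26.5] deg [-0.01 -0.01  0.01]
```

send_rows(
  claw=[-1,-1,-1,-1,-1],
  delta_pos=[
    [-0.17,-0.095,0.05],
    [-0.34,-0.19,0.1],
    [-0.51,-0.28,0.1],
    [-0.68,-0.38,0.1],
    [-0.85,-0.473,0.106],
  ],
  dr=[
    [0,0,0],
    [0,0,0],
    [0,0,0],
    [0,0,0],
    [0,0,0],
  ],
)

```text
clock: 1.1
position: [0.5139, 0.2141, 0.2001]
ee_rot: [-0.579, -3.088, 0.0]
force: [0.9, -0.1, -0.5]
width: 1.001
```

```bash
python3 - <<'E'
from h import *
s=readout.observe();c=imaging.get_calibration("wrist");p,d=imaging.get_image("wrist");cv2.imwrite("pics/w1.png",p);np.save("pics/w1.npy",d)
c=imaging.get_calibration("wrist");import pickle;pickle.dump(c,open("pics/w1.pkl","wb"));s=readout.observe();print(s["position"],s["dq"].round(3))
E
```

```text
[0.5194165  0.2053691  0.20016423] [-0.05  -0.023  0.008  0.039  0.032 -0.001 -0.176]
```

View pics/w1.png

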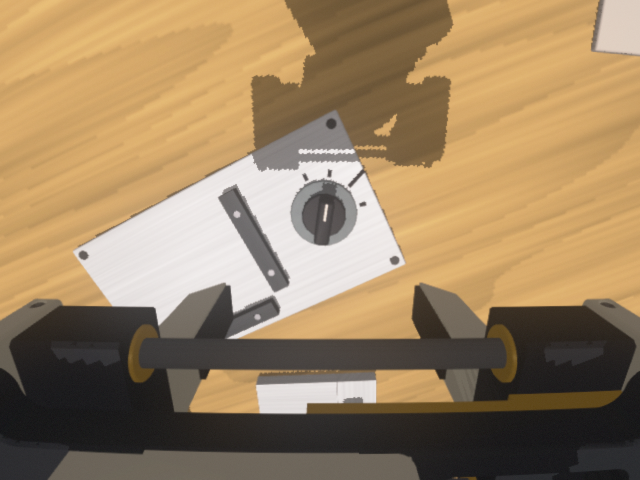

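```bash
python3 - <<'E'
from h import *
import pickle
for i in range(2):
    p,d=imaging.get_image("wrist")
s=readout.observe();c=imaging.get_calibration("wrist");print(s["position"],s["dq"].round(3))
p,d=imaging.get_image("wrist");cv2.imwrite("pics/w2.png",p);np.save("pics/w2.npy",d)
pickle.dump(c,open("pics/w2.pkl","wb"));s=readout.observe();print(s["position"],s["dq"].round(3),s["clock"])
a=cv2.resize(p[110:310,60:420],None,fx=2.2,fy=2.2,interpolation=cv2.INTER_CUBIC)
o=np.array([.58099,.13525]);y=.09026
q=lambda x,yy,z:proj(c,np.r_[gw(o,y,[x,yy]),z])[0]
for P in [(-145,-180,10),(30,-180,10),(30,140,10),(-145,140,10),(0,-8,22),(0,-153,22),(-8,0,22),(-123,0,22),(-60,85,54)]:
    u=(q(P[0]/1000,P[1]/1000,P[2]/1000)-[60,110])*2.2
    cv2.circle(a,tuple(int(v) for v in u),3,(0,0,255),-1)
cv2.imwrite("pics/w2c.png",a)
E
```

```text
[0.51497168 0.21205085 0.19987072] [-0.055 -0.009 -0.067  0.013 -0.016  0.002 -0.031]
[0.51347546 0.21457993 0.1998159 ] [-0.041 -0.005 -0.041  0.006 -0.006  0.002 -0.008] 1.3
```

View pics/w2c.png

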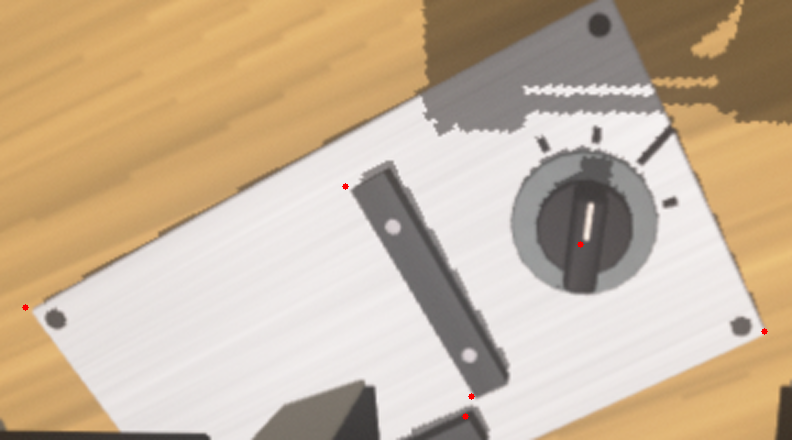

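```bash
python3 - <<'E'
from h import *
import pickle
for i in range(3):
    p,d=imaging.get_image("top")
s=readout.observe();c=imaging.get_calibration("wrist");print(s["position"],s["dq"].round(3))
p,d=imaging.get_image("wrist");cv2.imwrite("pics/w3.png",p);np.save("pics/w3.npy",d)
pickle.dump(c,open("pics/w3.pkl","wb"));s=readout.observe();print(s["position"],s["dq"].round(3),s["clock"])
hsv=cv2.cvtColor(p,cv2.COLOR_BGR2HSV)
a=cv2.resize(p[110:310,60:420],None,fx=2.2,fy=2.2,interpolation=cv2.INTER_CUBIC)
o=np.array([.58099,.13525]);y=.09026
q=lambda x,yy,z:proj(c,np.r_[gw(o,y,[x,yy]),z])[0]
for P in [(-145,-180,10),(30,-180,10),(30,140,10),(-145,140,10),(0,-8,22),(0,-153,22),(-8,0,22),(-123,0,22),(-60,85,54)]:
    u=(q(P[0]/1000,P[1]/1000,P[2]/1000)-[60,110])*2.2
    cv2.circle(a,tuple(int(v) for v in u),3,(0,0,255),-1)
cv2.imwrite("pics/w3c.png",a)
a=cv2.resize(p[150:270,250:410],None,fx=5,fy=5,interpolation=cv2.INTER_CUBIC)
cv2.imwrite("pics/w3k.png",a)
E
```

```text
[0.51205963 0.21742083 0.2000123 ] [-0.011 -0.004 -0.001 -0.001  0.     0.     0.002]
[0.51208096 0.21751746 0.20010985] [-0.003 -0.002  0.005 -0.003  0.001  0.001  0.002] 1.5
```

View pics/w3c.png

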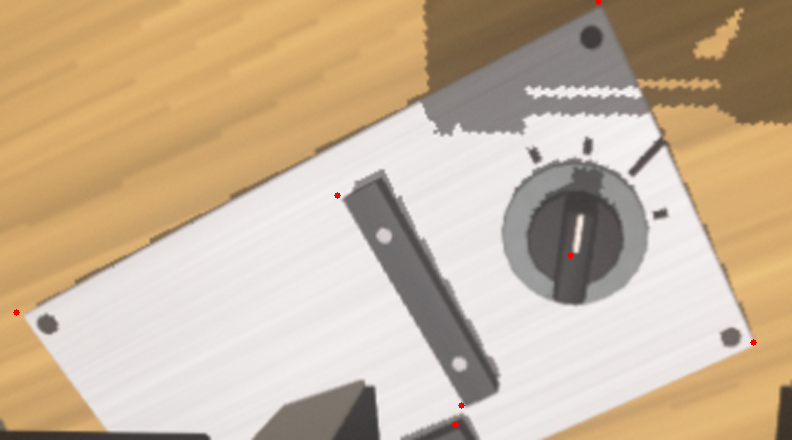

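View pics/w3k.png

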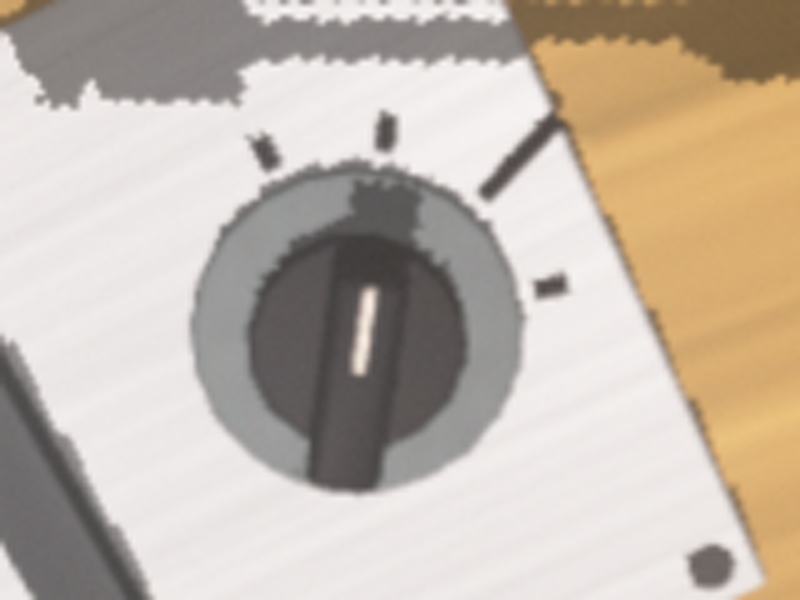

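```bash
python3 - <<'E'
from h import *
import pickle
s=readout.observe();print(s["position"],s["ee_rot"],s["force"])
c=pickle.load(open("pics/w3.pkl","rb"))
px=np.array([[24,316],[604,9],[753,345]])/2.2+[60,110]
w=toplane(c,px,0.010)[:,:2]*1000
g=np.array([[-145,-180],[-145,140],[30,140]])  # check order below
g=np.array([[-145,-180],[-145,140],[30,140]])
print(w, np.linalg.norm(w[0]-w[1]),np.linalg.norm(w[1]-w[2]))
def fit(g,w):
    gc,wc=g.mean(0),w.mean(0);H=(g-gc).T@(w-wc);y=np.arctan2(H[0,1]-H[1,0],H[0,0]+H[1,1]);return wc-rz(y)@gc,y
print(fit(g,w))
o,y=fit(g,w);print("resid",w-(g@rz(y).T+o)); print("knob",gw(o,y,[-60,85]))
# pointer direction : bar edges direction on top plane
for a,b in [((370,290),(357,375)),((337,250),(312,480)),((408,262),(380,485))]:
    q=np.array([a,b])/5+[250,150]; t=toplane(c,q,0.054)[:,:2]*1000; v=rz(-y)@(t[0]-t[1]); print(t,"sel",np.arctan2(v[1],-v[0]))
# mark sanity & disc centre
q=np.array([(357,328)])/5+[250,150];print("disc centre",toplane(c,q,0.024)[:,:2])
for mm in [(265,153),(386,132),(520,155),(551,287)]:
    t=toplane(c,np.array([mm])/5+[250,150],0.01)[0,:2]*1000; v=rz(-y)@(t-gw(o,y,[-60,85])); print(np.arctan2(v[1],-v[0]),np.linalg.norm(v))
E
```

```text
[0.51208096 0.21751746 0.20010985] [-5.75147730e-01 -3.08779951e+00 -4.71459146e-04] [-0.09178874  0.21741234  0.34188649]
[[455.76705117 -54.68076166]
 [427.6388666  262.83817252]
 [599.32278503 276.57082891]] 318.7624010592514 172.23226671140554
(array([583.52801623, 136.07332696]), np.float64(0.08894955909238439))
resid [[ 0.67597545  1.41498359]
 [ 0.97413018  0.19900717]
 [-1.65010563 -1.61399075]]
knob [516.21447412 215.40734897]
[[499.34014212 224.41093283]
 [513.12543383 216.60360992]] sel 0.6042600969837175
[[490.50593933 221.56210641]
 [528.82925952 201.65382413]] sel 0.5680611682844481
[[497.03363103 232.49902256]
 [534.24218208 212.98169348]] sel 0.5720349512594279
disc centre [[0.51191307 0.21699848]]
-0.004595334853853763 41.22417424205811
0.5944824057184933 41.44562093595571
1.1820335116869551 48.79331253816622
1.7863174966542916 40.565532903987176
```

send_rows(
  claw=[-1,-1,-1,-1,-1],
  delta_pos=[
    [0,0,0.1],
    [0,0,0.2],
    [0,0,0.3],
    [0,0,0.4],
    [0,0,0.44],
  ],
  dr=[
    [0,0,0.03],
    [0,0,0.06],
    [0,0,0.07],
    [0,0,0.07],
    [0,0,0.07],
  ],
)

```text
clock: 2.0
position: [0.5111, 0.2168, 0.0882]
ee_rot: [-0.79, -3.038, 0.003]
force: [-0.5, -0.7, -0.2]
width: 1.0
```

send_rows(
  claw=[-1,-1,-1,-1,-1],
  delta_pos=[
    [0,0,0.06],
    [0,0,0.12],
    [0,0,0.18],
    [0,0,0.24],
    [0,0,0.24],
  ],
  dr=[
    [0,0,0],
    [0,0,0],
    [0,0,0],
    [0,0,0],
    [0,0,0],
  ],
)

```text
clock: 2.5
position: [0.5119, 0.2165, 0.0292]
ee_rot: [-0.791, -3.038, 0.002]
force: [-0.4, -0.2, 0.2]
width: 1.0
```

```bash
python3 - <<'E'
from h import *
for n in ("scene","wrist"):
    p,d=imaging.get_image(n)
    cv2.imwrite(f"pics/k_{n}.png",cv2.resize(p[150:300,340:540],None,fx=4,fy=4) if n=="scene" else p)
s=readout.observe();print(s["clock"],s["position"],s["force"])
m=R.from_rotvec(s["ee_rot"]).as_matrix();print(np.arctan2(m[1,1],m[0,1]))
E
```

```text
2.6 [0.51308735 0.21664246 0.03079793] [ 1.26957859 -0.20235729  0.47920146]
1.060791747939297
```

View pics/k_scene.png

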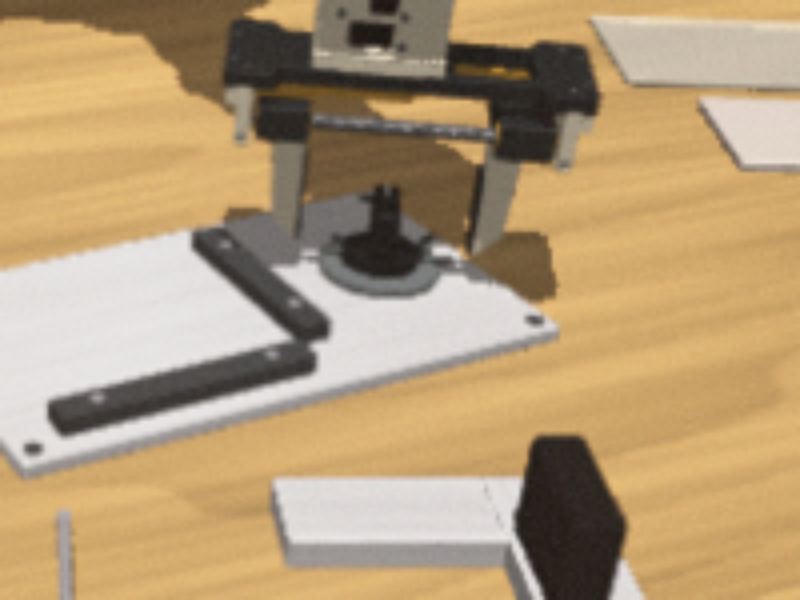

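View pics/k_wrist.png

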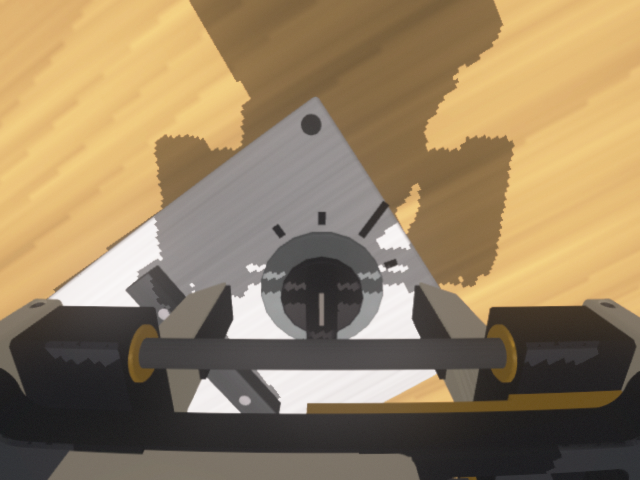

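send_rows(
  claw=[1,1,1,1,1],
  delta_pos=[
    [0,0,0],
    [0,0,0],
    [0,0,0],
    [0,0,0],
    [0,0,0],
  ],
  dr=[
    [0,0,0],
    [0,0,0],
    [0,0,0],
    [0,0,0],
    [0,0,0],
  ],
  force=25,
)

```text
clock: 3.1
position: [0.5131, 0.216, 0.0304]
ee_rot: [0.794, 3.039, 0.0]
force: [0.1, 0.0, -0.3]
width: 0.612
```

send_rows(
  claw=[1,1,1,1,1],
  delta_pos=[
    [0,0,0],
    [0,0,0],
    [0,0,0],
    [0,0,0],
    [0,0,0],
  ],
  dr=[
    [0,0,0],
    [0,0,0],
    [0,0,0],
    [0,0,0],
    [0,0,0],
  ],
)

```text
clock: 3.6
position: [0.513, 0.216, 0.0302]
ee_rot: [-0.794, -3.04, 0.0]
force: [0.5, -1.1, 0.1]
width: 0.177
```

send_rows(
  claw=[1,1,1,1,1],
  delta_pos=[
    [0,0,0],
    [0,0,0],
    [0,0,0],
    [0,0,0],
    [0,0,0],
  ],
  dr=[
    [0,0,0],
    [0,0,0],
    [0,0,0],
    [0,0,0.03],
    [0,0,0.06],
  ],
)

```text
clock: 4.1
position: [0.5131, 0.2161, 0.0302]
ee_rot: [-0.978, -2.985, -0.0]
force: [-0.6, 0.1, 0.2]
width: 0.152
```

send_rows(
  claw=[1,1,1,1,1],
  delta_pos=[
    [0,0,0],
    [0,0,0],
    [0,0,0],
    [0,0,0],
    [0,0,0],
  ],
  dr=[
    [0,0,0.05],
    [0,0,0.1],
    [0,0,0.15],
    [0,0,0.2],
    [0,0,0.25],
  ],
)

```text
clock: 4.6
position: [0.5134, 0.2163, 0.0302]
ee_rot: [1.688, 2.649, 0.001]
force: [1.7, 0.8, -2.9]
width: 0.149
```

send_rows(
  claw=[1,1,1,1,1],
  delta_pos=[
    [0,0,0],
    [0,0,0],
    [0,0,0],
    [0,0,0],
    [0,0,0],
  ],
  dr=[
    [0,0,0],
    [0,0,0],
    [0,0,0],
    [0,0,0],
    [0,0,0],
  ],
)

```text
clock: 5.1
position: [0.5134, 0.2163, 0.0303]
ee_rot: [1.682, 2.653, 0.001]
force: [3.8, 2.8, -5.0]
width: 0.151
```

```bash
python3 - <<'E'
from h import *
p,d=imaging.get_image("wrist")
cv2.imwrite(f"pics/k2_wrist.png",p)
s=readout.observe();print(s["clock"],s["position"],s["force"],s["ft_torque"],s["width"])
m=R.from_rotvec(s["ee_rot"]).as_matrix();print(np.arctan2(m[1,1],m[0,1]))
E
```

```text
5.15 [0.51340515 0.21631517 0.03026573] [ 2.69611699  2.85769243 -6.14627136] [ 0.51819735 -0.8439493   0.01841421] 0.1503800956884305
0.4405415506482667
```

View pics/k2_wrist.png

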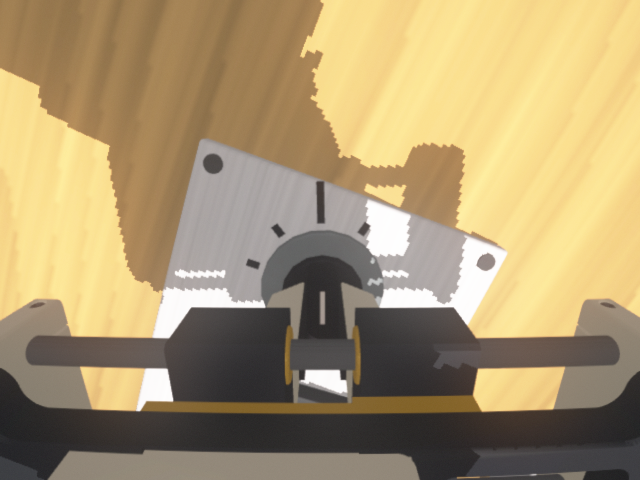

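The pointer at (322,308) is in line with the long mark (320,200). I'm releasing it now.

send_rows(
  claw=[-1,-1,-1,-1,-1],
  delta_pos=[
    [0,0,0],
    [0,0,0],
    [0,0,0],
    [0,0,0],
    [0,0,0],
  ],
  dr=[
    [0,0,0],
    [0,0,0],
    [0,0,0],
    [0,0,0],
    [0,0,0],
  ],
)

```text
clock: 5.65
position: [0.5129, 0.2159, 0.0303]
ee_rot: [-1.683, -2.652, 0.0]
force: [0.1, 0.5, -0.0]
width: 0.535
```

send_rows(
  claw=[-1,-1,-1,-1,-1],
  delta_pos=[
    [0,0,0],
    [0,0,-0.1],
    [0,0,-0.25],
    [0,0,-0.4],
    [0,0,-0.6],
  ],
  dr=[
    [0,0,0],
    [0,0,0],
    [0,0,0],
    [0,0,0],
    [0,0,0],
  ],
)

```text
clock: 6.15
position: [0.5119, 0.2155, 0.1805]
ee_rot: [-1.683, -2.652, 0.004]
force: [0.9, 0.1, -0.0]
width: 0.967
```

```bash
python3 - <<'E'
from h import *
for i in range(3): p,d=imaging.get_image("wrist")
cv2.imwrite(f"pics/k3_wrist.png",p)
s=readout.observe();print(s["clock"],s["position"],s["force"],s["width"])
m=R.from_rotvec(s["ee_rot"]).as_matrix();print(np.arctan2(m[1,1],m[0,1]))
# square: heel & grip estimate from top
heel=np.array([.6366,-.2115]);a=np.array([.61011,-.34827]);v=heel-a;yaw=np.arctan2(v[1],v[0])-np.pi/2
print("yaw",yaw,"grip",heel+rz(yaw)@np.array([-.025,-.055]))
c=imaging.get_calibration("top");t=cv2.imread("pics/top0.png")
m=(t.max(2)<60).astype(np.uint8)
m2=np.zeros_like(m);m2[232:258,400:436]=m[232:258,400:436]
k=max(cv2.findContours(m2,cv2.RETR_EXTERNAL,cv2.CHAIN_APPROX_NONE)[0],key=cv2.contourArea);print(cv2.minAreaRect(k))
g=heel+rz(yaw)@np.array([-.025,-.055])
for z in(.012,.052):print(proj(c,[np.r_[heel+rz(yaw)@np.array([-.025+dx*.009,-.055+dy*.025]),z] for dx in(-1,1) for dy in(-1,1)]).round(1).tolist())
plan([g[0],g[1],0.18],yaw)
E
```

```text
6.3 [0.51499523 0.21679762 0.18353109] [-0.38927794  0.78221181 -1.1565241 ] 0.998695823857844
0.4399505599169807
yaw -0.1913140400964699 grip [ 0.60159792 -0.26074281]
((417.5945739746094, 245.93243408203125), (27.12583351135254, 12.494322776794434), 9.462321281433105)
[[427.3, 253.2], [403.5, 249.1], [428.4, 244.8], [404.7, 240.7]]
[[431.8, 249.9], [407.0, 245.6], [433.0, 241.1], [408.3, 236.9]]
dpos [-1.8758 -0.5002  0.0094] dr [ 0.003  -0.0014  0.3156] | mm [-469.  -125.     2.4] deg [ 0.34 -0.16 36.17]
```

View pics/k3_wrist.png

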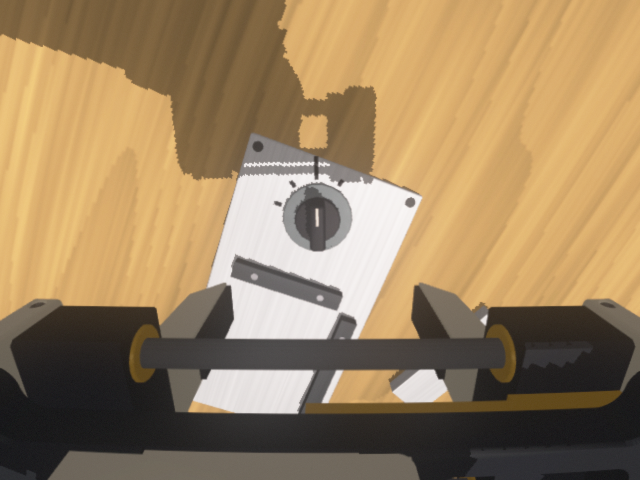

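send_rows(
  claw=[-1,-1,-1,-1,-1],
  delta_pos=[
    [-0.18,-0.05,0],
    [-0.36,-0.1,0],
    [-0.54,-0.15,0],
    [-0.72,-0.2,0],
    [-0.9,-0.25,0],
  ],
  dr=[
    [0,0,0.06],
    [0,0,0.12],
    [0,0,0.18],
    [0,0,0.24],
    [0,0,0.3156],
  ],
)

```text
clock: 6.8
position: [0.5516, -0.0159, 0.1793]
ee_rot: [-2.426, -1.994, 0.002]
force: [1.6, 0.4, 0.3]
width: 1.003
```

```bash
python3 - <<'E'
from h import *
plan([.6016,-.2607,0.18],-.191)
E
```

```text
dpos [-0.9221  0.3858 -0.0032] dr [-0.0007  0.0001 -0.0019] | mm [-230.5   96.5   -0.8] deg [-0.08  0.02 -0.22]
```

send_rows(
  claw=[-1,-1,-1,-1,-1],
  delta_pos=[
    [-0.18,0.07,0],
    [-0.36,0.15,0],
    [-0.54,0.22,0],
    [-0.73,0.3,0],
    [-0.92,0.386,0],
  ],
  dr=[
    [0,0,0],
    [0,0,0],
    [0,0,0],
    [0,0,0],
    [0,0,0],
  ],
)

```text
clock: 7.3
position: [0.6022, -0.2562, 0.1788]
ee_rot: [-2.421, -2.0, 0.001]
force: [0.9, 0.3, 0.4]
width: 0.997
```

send_rows(
  claw=[-1,-1,-1,-1,-1],
  delta_pos=[
    [0,0,0],
    [0,0,0],
    [0,0,0],
    [0,0,0],
    [0,0,0],
  ],
  dr=[
    [0,0,0],
    [0,0,0],
    [0,0,0],
    [0,0,0],
    [0,0,0],
  ],
)

```text
clock: 7.8
position: [0.603, -0.253, 0.1801]
ee_rot: [-2.419, -2.003, -0.001]
force: [0.4, 0.0, -0.4]
width: 1.002
```

```bash
python3 - <<'E'
from h import *
import pickle
c=imaging.get_calibration("wrist");p,d=imaging.get_image("wrist");pickle.dump(c,open("pics/s1.pkl","wb"))
s=readout.observe();print(s["clock"],s["position"])
m=R.from_rotvec(s["ee_rot"]).as_matrix();print(np.arctan2(m[1,1],m[0,1]))
h=np.array([.6366,-.2115]);y=-.1913
cv2.imwrite("pics/s1raw.png",p)
for P in [(0,0,.012),(0,-.14,.012),(-.11,0,.012),(-.016,-.03,.052),(-.034,-.03,.052),(-.016,-.08,.052),(-.034,-.08,.052)]:
    u=proj(c,np.r_[gw(h,y,P[:2]),P[2]])[0];cv2.circle(p,tuple(int(round(v)) for v in u),2,(0,0,255),-1)
cv2.imwrite("pics/s1.png",p)
E
```

```text
7.85 [ 0.60303583 -0.25327903  0.18021769]
-0.18824860024619197
```

View pics/s1.png

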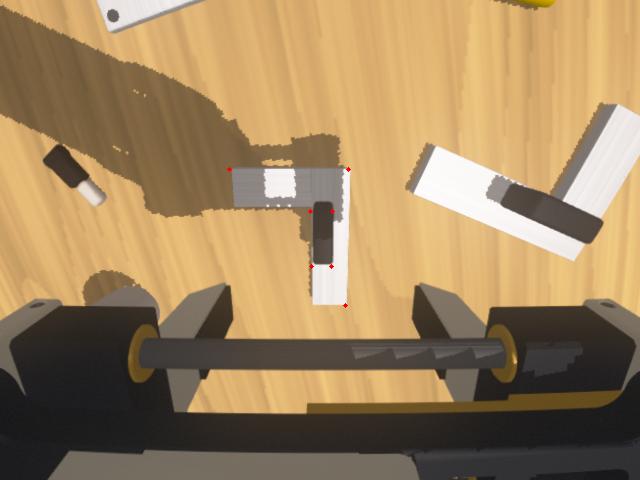

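```bash
python3 - <<'E'
from h import *
s=readout.observe();print(s["position"])
plan([.6016,-.2607,0.02],-.191)
c=imaging.get_calibration("top");print("cup",toplane(c,[[459,350]],.075))
E
```

```text
[ 0.60303583 -0.25327903  0.18021769]
dpos [-3.060e-02 -1.000e-04  6.409e-01] dr [-0.     -0.0003  0.0014] | mm [ -7.7  -0.  160.2] deg [-0.   -0.03  0.16]
cup [[ 0.39285348 -0.31778485  0.075     ]]
```

send_rows(
  claw=[-1,-1,-1,-1,-1],
  delta_pos=[
    [-0.03,0,0.1],
    [-0.03,0,0.2],
    [-0.03,0,0.3],
    [-0.03,0,0.4],
    [-0.03,0,0.4],
  ],
  dr=[
    [0,0,0],
    [0,0,0],
    [0,0,0],
    [0,0,0],
    [0,0,0],
  ],
)

```text
clock: 8.35
position: [0.5996, -0.2601, 0.0772]
ee_rot: [-2.417, -1.999, 0.004]
force: [0.0, 0.2, 0.5]
width: 0.997
```

send_rows(
  claw=[-1,-1,-1,-1,-1],
  delta_pos=[
    [0,0,0.08],
    [0,0,0.16],
    [0,0,0.24],
    [0,0,0.24],
    [0,0,0.24],
  ],
  dr=[
    [0,0,0],
    [0,0,0],
    [0,0,0],
    [0,0,0],
    [0,0,0],
  ],
)

```text
clock: 8.85
position: [0.602, -0.2621, 0.0215]
ee_rot: [2.421, 2.001, 0.001]
force: [0.8, -0.2, 0.2]
width: 0.998
```

```bash
python3 - <<'E'
from h import *
c=imaging.get_calibration("wrist");p,d=imaging.get_image("wrist")
s=readout.observe();print(s["clock"],s["position"],s["force"])
cv2.imwrite("pics/s2.png",p)
plan([.6016,-.2607,0.02],-.191)
E
```

```text
8.9 [ 0.60230553 -0.26237368  0.0219326 ] [ 0.53966014 -0.53670035  0.6393169 ]
dpos [ 0.006  -0.004   0.0077] dr [0.001  0.0002 0.0006] | mm [ 1.5 -1.   1.9] deg [0.11 0.02 0.07]
```

View pics/s2.png

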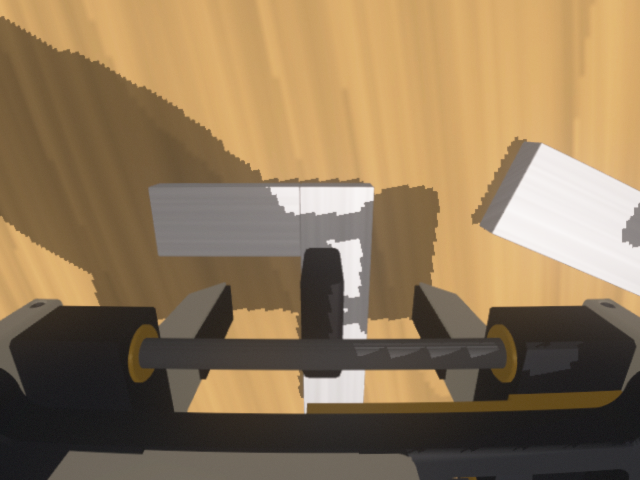

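send_rows(
  claw=[1,1,1,1,1],
  delta_pos=[
    [0,0,0],
    [0,0,0],
    [0,0,0],
    [0,0,0],
    [0,0,0],
  ],
  dr=[
    [0,0,0],
    [0,0,0],
    [0,0,0],
    [0,0,0],
    [0,0,0],
  ],
  force=45,
)

```text
clock: 9.4
position: [0.6014, -0.262, 0.0204]
ee_rot: [2.422, 2.001, 0.0]
force: [-0.4, 0.4, -0.8]
width: 0.612
```

send_rows(
  claw=[1,1,1,1,1],
  delta_pos=[
    [0,0,0],
    [0,0,0],
    [0,0,0],
    [0,0,0],
    [0,0,0],
  ],
  dr=[
    [0,0,0],
    [0,0,0],
    [0,0,0],
    [0,0,0],
    [0,0,0],
  ],
)

```text
clock: 9.9
position: [0.6014, -0.2621, 0.0202]
ee_rot: [2.422, 2.001, 0.0]
force: [-0.5, 0.4, -0.0]
width: 0.194
```

send_rows(
  claw=[1,1,1,1,1],
  delta_pos=[
    [0,0,0],
    [0,0,0],
    [0,0,-0.08],
    [0,0,-0.16],
    [0,0,-0.24],
  ],
  dr=[
    [0,0,0],
    [0,0,0],
    [0,0,0],
    [0,0,0],
    [0,0,0],
  ],
)

```text
clock: 10.4
position: [0.6008, -0.2618, 0.0803]
ee_rot: [-2.421, -2.0, 0.001]
force: [-0.1, -0.3, -4.1]
width: 0.188
```

```bash
python3 - <<'E'
from h import *
import pickle
for i in range(3): imaging.get_image("top")
c=imaging.get_calibration("wrist");p,d=imaging.get_image("wrist");pickle.dump(c,open("pics/s3.pkl","wb"))
s=readout.observe();print(s["clock"],s["position"],s["force"],s["ft_torque"],s["width"])
m=R.from_rotvec(s["ee_rot"]).as_matrix();print(m.round(3),np.arctan2(m[1,1],m[0,1]))
cv2.imwrite("pics/s3.png",p)
p,d=imaging.get_image("scene");cv2.imwrite("pics/s3s.png",cv2.resize(p[170:330,120:320],None,fx=4,fy=4))
E
```

```text
10.6 [ 0.60120691 -0.26174867  0.07969155] [-0.05180815 -0.0836689  -3.53063943] [-0.08706041  0.07595071 -0.02692246] 0.19373310826700446
[[ 0.189  0.982 -0.   ]
 [ 0.982 -0.189  0.   ]
 [ 0.    -0.    -1.   ]] -0.1899048136999779
```

View pics/s3.png

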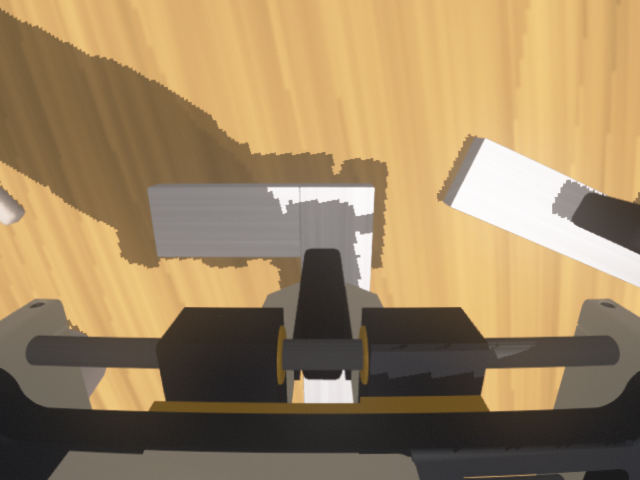

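View pics/s3s.png

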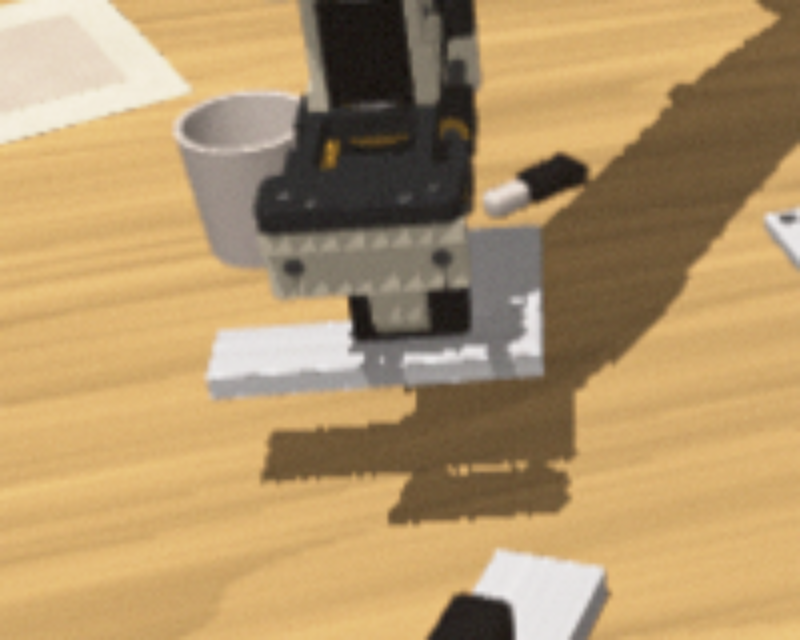

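```bash
python3 - <<'E'
from h import *
plan([.5483,.064,.13],.09)
E
```

```text
dpos [ 1.239  -0.4522 -0.2025] dr [-0.0007 -0.0004 -0.14  ] | mm [ 309.8 -113.   -50.6] deg [ -0.08  -0.04 -16.04]
```

send_rows(
  claw=[1,1,1,1,1],
  delta_pos=[
    [0.04,0,-0.15],
    [0.16,-0.05,-0.2],
    [0.31,-0.11,-0.2],
    [0.46,-0.17,-0.2],
    [0.62,-0.226,-0.2],
  ],
  dr=[
    [0,0,0],
    [0,0,0],
    [0,0,0],
    [0,0,0],
    [0,0,0],
  ],
)

```text
clock: 11.15
position: [0.5738, -0.0979, 0.1289]
ee_rot: [-2.422, -1.999, 0.002]
force: [1.2, -0.2, -4.3]
width: 0.194
```

send_rows(
  claw=[1,1,1,1,1],
  delta_pos=[
    [0.15,-0.06,0],
    [0.3,-0.11,0],
    [0.43,-0.16,0],
    [0.54,-0.2,0],
    [0.619,-0.226,0],
  ],
  dr=[
    [0,0,-0.03],
    [0,0,-0.06],
    [0,0,-0.09],
    [0,0,-0.12],
    [0,0,-0.14],
  ],
)

```text
clock: 11.65
position: [0.5475, 0.066, 0.129]
ee_rot: [-2.113, -2.323, 0.002]
force: [0.5, -0.3, -2.9]
width: 0.193
```

send_rows(
  claw=[1,1,1,1,1],
  delta_pos=[
    [0,0,0],
    [0,0,0],
    [0,0,0],
    [0,0,0],
    [0,0,0],
  ],
  dr=[
    [0,0,0],
    [0,0,0],
    [0,0,0],
    [0,0,0],
    [0,0,0],
  ],
)

```text
clock: 12.15
position: [0.549, 0.0624, 0.1302]
ee_rot: [2.121, 2.317, -0.0]
force: [0.2, 0.3, -3.6]
width: 0.19
```

```bash
python3 - <<'E'
from h import *
import pickle
for i in range(3): p,d=imaging.get_image("top")
s=readout.observe();c=imaging.get_calibration("wrist");w,d=imaging.get_image("wrist");pickle.dump(c,open("pics/a1.pkl","wb"))
print(s["clock"],s["position"],s["force"],s["dq"].round(3))
m=R.from_rotvec(s["ee_rot"]).as_matrix();print(np.arctan2(m[1,1],m[0,1]),m[:,2].round(4))
cv2.imwrite("pics/a1.png",w);cv2.imwrite("pics/a1t.png",cv2.resize(p[200:350,140:340],None,fx=4,fy=4))
plan([.5483,.064,.13],.09)
E
```

```text
12.3 [0.54897988 0.06303146 0.1302328 ] [ 0.24027407  0.47277794 -3.58096441] [-0.001 -0.001 -0.002 -0.    -0.     0.003 -0.002]
0.08913733785774505 [ 0.e+00 -1.e-04 -1.e+00]
dpos [ 0.0034 -0.0025  0.001 ] dr [ 0.      0.     -0.0003] | mm [ 0.9 -0.6  0.2] deg [ 0.01  0.   -0.04]
```

View pics/a1.png

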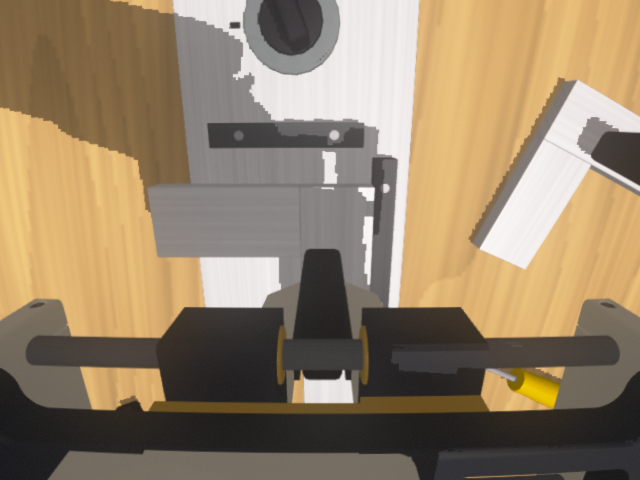

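View pics/a1t.png

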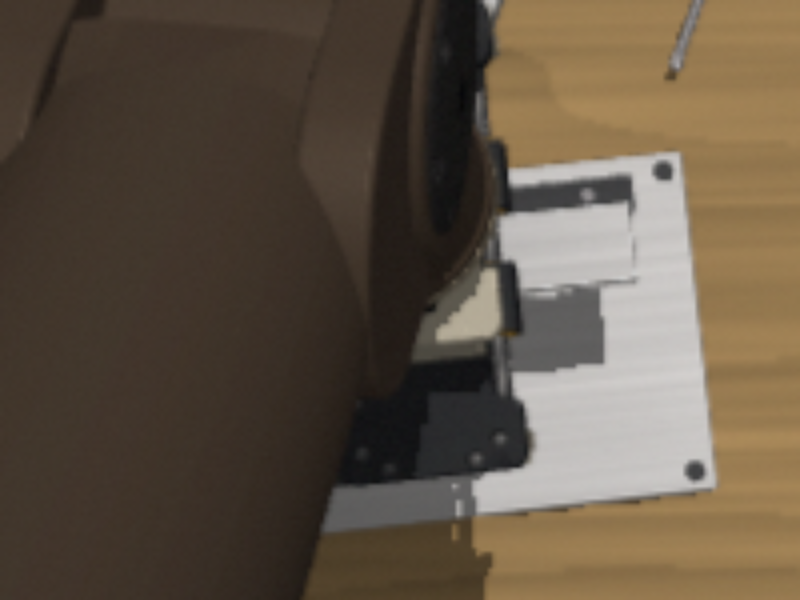

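```bash
python3 - <<'E'
from h import *
import pickle
w=cv2.imread("pics/a1.png");c=pickle.load(open("pics/a1.pkl","rb"))
cv2.imwrite("pics/a1c.png",cv2.resize(w[110:310,180:420],None,fx=3.3,fy=3.3,interpolation=cv2.INTER_CUBIC))
E
```

```text
(no output)
```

View pics/a1c.png

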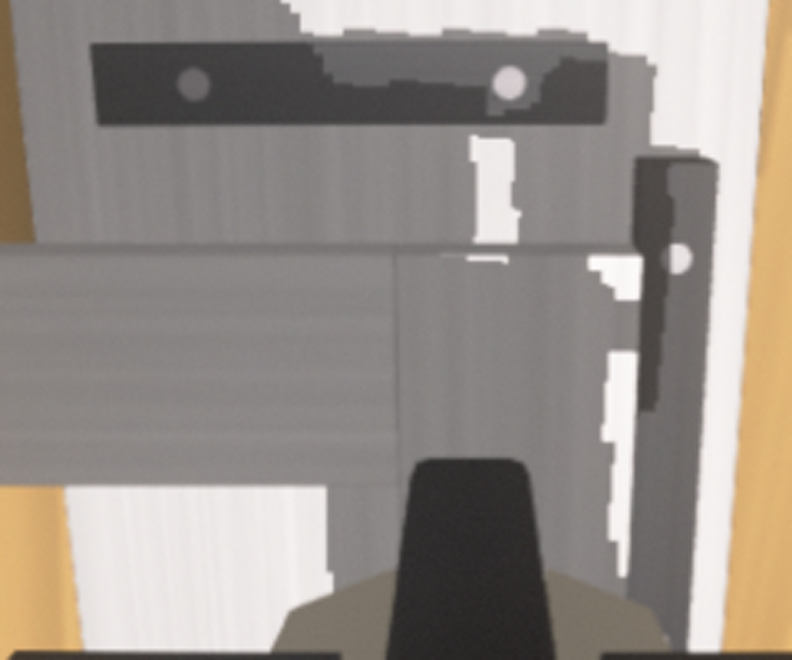

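```bash
python3 - <<'E'
from h import *
import pickle
c=pickle.load(open("pics/a1.pkl","rb"))
px=lambda a:np.array(a)/3.3+[180,110]
fs=toplane(c,px([(98,125),(606,123)]),.010)[:,:2]*1000
fl=toplane(c,px([(634,160),(638,245)]),.010)[:,:2]*1000
he=toplane(c,px([(644,245),(0,244)]),.122)[:,:2]*1000
print("short",fs,"long",fl,"heel line",he, np.degrees(np.arctan2(*(fs[1]-fs[0])[::-1])),np.degrees(np.arctan2(*(he[0]-he[1])[::-1])))
print("sq right", toplane(c,px([(643,262),(625,575)]),.122)[:,:2]*1000)
y=.0895;n=rz(-y)
print("gauge frame: short y",(n@fs.T).T,"long",(n@fl.T).T,"heel",(n@he.T).T)
s=readout.observe();print("tcp",n@s["position"][:2]*1000)
print("plan seat top-est from origin", n@np.array([581.0,135.25]), n@np.array([583.5,136.1]))
E
```

```text
short [[456.8808074  123.9899869 ]
 [575.99061447 134.81061156]] long [[583.65059673 126.95217194]
 [587.25276767 107.01600327]] heel line [[570.20601774 123.15921044]
 [476.94823068 115.13532175]] 5.190831807913966 4.917610991412716
sq right [[570.3922854  120.69167496]
 [574.31523984  70.99770405]]
gauge frame: short y [[466.13445846  82.65745975]
 [585.73468773  82.78867392]] long [[592.66161953  74.27703381]
 [594.46746701  54.09869464]] heel [[578.9318348   71.70093749]
 [485.3301279   72.0445974 ]]
tcp [552.44703065  13.87628977]
plan seat top-est from origin [590.76329623  82.77856204] [593.32926357  83.40170855]
```

send_rows(
  claw=[1,1,1,1,1],
  delta_pos=[
    [0,0,0.08],
    [0,0,0.16],
    [0,0,0.24],
    [0,0,0.32],
    [0,0,0.37],
  ],
  dr=[
    [0,0,0],
    [0,0,0],
    [0,0,0],
    [0,0,0],
    [0,0,0],
  ],
)

```text
clock: 12.85
position: [0.5484, 0.0634, 0.0365]
ee_rot: [-2.119, -2.319, 0.002]
force: [0.3, 0.8, -3.2]
width: 0.191
```

send_rows(
  claw=[1,1,1,1,1],
  delta_pos=[
    [0,0,0.008],
    [0,0,0.016],
    [0,0,0.02],
    [0,0,0.024],
    [0,0,0.028],
  ],
  dr=[
    [0,0,0],
    [0,0,0],
    [0,0,0],
    [0,0,0],
    [0,0,0],
  ],
)

```text
clock: 13.35
position: [0.5494, 0.0636, 0.0312]
ee_rot: [2.119, 2.319, 0.002]
force: [-0.0, -0.5, -3.1]
width: 0.191
```

send_rows(
  claw=[1,1,1,1,1],
  delta_pos=[
    [0,0,0],
    [0,0,0],
    [0,0,0],
    [0,0,0],
    [0,0,0],
  ],
  dr=[
    [0,0,0],
    [0,0,0],
    [0,0,0],
    [0,0,0],
    [0,0,0],
  ],
)

```text
clock: 13.85
position: [0.549, 0.0635, 0.0308]
ee_rot: [2.119, 2.319, 0.0]
force: [-0.6, 0.2, -3.3]
width: 0.196
```

```bash
cat >> h.py <<'E'
def rep():
    s=readout.observe();y=.0895;n=rz(-y)
    m=R.from_rotvec(s["ee_rot"]).as_matrix()
    print(s["clock"],"tcp g",(n@s["position"][:2]*1000).round(2),"z",round(s["position"][2]*1000,2),"F g",(n@s["force"][:2]).round(2),round(s["force"][2],2),"T",s["ft_torque"].round(3),"yaw",round(np.arctan2(m[1,1],m[0,1]),4),"z",m[:,2].round(4),"w",round(s["width"]*92,2))
E
python3 -c "
from h import *
rep()"
```

```text
13.85 tcp g [552.45  14.18] z 30.76 F g [-0.56  0.29] -3.29 T [-0.123  0.014 -0.049] yaw 0.0899 z [ 1.e-04  1.e-04 -1.e+00] w 18.01
```

Still hanging (Fz ≈ −3.3 N). I'm going down a little more to find the plate.

send_rows(
  claw=[1,1,1,1,1],
  delta_pos=[
    [0,0,0.004],
    [0,0,0.004],
    [0,0,0.006],
    [0,0,0.006],
    [0,0,0.006],
  ],
  dr=[
    [0,0,0],
    [0,0,0],
    [0,0,0],
    [0,0,0],
    [0,0,0],
  ],
)

```text
clock: 14.35
position: [0.5493, 0.0635, 0.0301]
ee_rot: [2.119, 2.319, 0.002]
force: [-2.2, 0.0, 11.4]
width: 0.197
```

```bash
python3 -c "
from h import *
rep()"
```

```text
14.35 tcp g [552.82  14.17] z 30.13 F g [-2.18  0.2 ] 11.36 T [-0.196  0.815  0.009] yaw 0.0898 z [ 9.e-04  7.e-04 -1.e+00] w 18.12
```

send_rows(
  claw=[1,1,1,1,1],
  delta_pos=[
    [0,0,-0.002],
    [0.008,0.012,-0.002],
    [0.016,0.024,-0.002],
    [0.024,0.034,-0.002],
    [0.028,0.04,-0.002],
  ],
  dr=[
    [0,0,0],
    [0,0,0],
    [0,0,0],
    [0,0,0],
    [0,0,0],
  ],
)

```text
clock: 14.85
position: [0.5589, 0.0712, 0.0301]
ee_rot: [2.119, 2.318, 0.001]
force: [-1.4, -1.6, 7.0]
width: 0.195
```

```bash
python3 -c "
from h import *
rep()"
```

```text
14.85 tcp g [563.    21.01] z 30.11 F g [-1.53 -1.48] 7.0 T [-0.348  0.505  0.04 ] yaw 0.0897 z [ 7.e-04 -1.e-04 -1.e+00] w 17.95
```

send_rows(
  claw=[1,1,1,1,1],
  delta_pos=[
    [0.004,0.004,0],
    [0.008,0.008,0],
    [0.012,0.012,0],
    [0.016,0.016,0],
    [0.016,0.016,0],
  ],
  dr=[
    [0,0,0],
    [0,0,0],
    [0,0,0],
    [0,0,0],
    [0,0,0],
  ],
)

```text
clock: 15.35
position: [0.5617, 0.0748, 0.0301]
ee_rot: [2.12, 2.318, -0.001]
force: [-4.1, -2.6, 9.0]
width: 0.196
```

```bash
python3 -c "
from h import *
rep()"
```

```text
15.35 tcp g [566.18  24.27] z 30.14 F g [-4.32 -2.25] 9.0 T [-0.663  0.844  0.085] yaw 0.0892 z [-4.e-04 -7.e-04 -1.e+00] w 18.07
```

send_rows(
  claw=[1,1,1,1,1],
  delta_pos=[
    [0.004,0.003,0],
    [0.008,0.006,0],
    [0.008,0.006,0],
    [0.008,0.006,0],
    [0.008,0.006,0],
  ],
  dr=[
    [0,0,0],
    [0,0,0],
    [0,0,0],
    [0,0,0],
    [0,0,0],
  ],
)

```text
clock: 15.85
position: [0.5617, 0.0757, 0.0302]
ee_rot: [-2.121, -2.317, 0.005]
force: [-7.7, -6.4, 15.7]
width: 0.194
```

```bash
python3 -c "
from h import *
rep()"
```

```text
15.85 tcp g [566.2   25.22] z 30.15 F g [-8.24 -5.67] 15.71 T [-1.303  1.839  0.114] yaw 0.0883 z [-0.0027 -0.0015 -1.    ] w 17.81
```

send_rows(
  claw=[1,1,1,1,1],
  delta_pos=[
    [0.003,0,-0.002],
    [0.006,0,-0.002],
    [0.006,0,-0.002],
    [0.006,0,-0.002],
    [0.006,0,-0.002],
  ],
  dr=[
    [0,0,0],
    [0,0,0],
    [0,0,0],
    [0,0,0],
    [0,0,0],
  ],
)

```text
clock: 16.35
position: [0.5616, 0.0771, 0.0302]
ee_rot: [-2.121, -2.317, 0.005]
force: [-6.3, -7.2, 9.0]
width: 0.192
```

```bash
python3 -c "
from h import *
rep()
for n in ('wrist','scene'):
    p,d=imaging.get_image(n)
    cv2.imwrite(f'pics/f1{n}.png',cv2.resize(p[110:310,180:420] if n=='wrist' else p[180:280,300:490],None,fx=3.3 if n=='wrist' else 4.2,fy=3.3 if n=='wrist' else 4.2,interpolation=cv2.INTER_CUBIC))
"
```

```text
16.35 tcp g [566.22  26.56] z 30.21 F g [-6.91 -6.6 ] 8.98 T [-1.356  1.449  0.156] yaw 0.0883 z [-0.0028 -0.002  -1.    ] w 17.68
```

View pics/f1wrist.png

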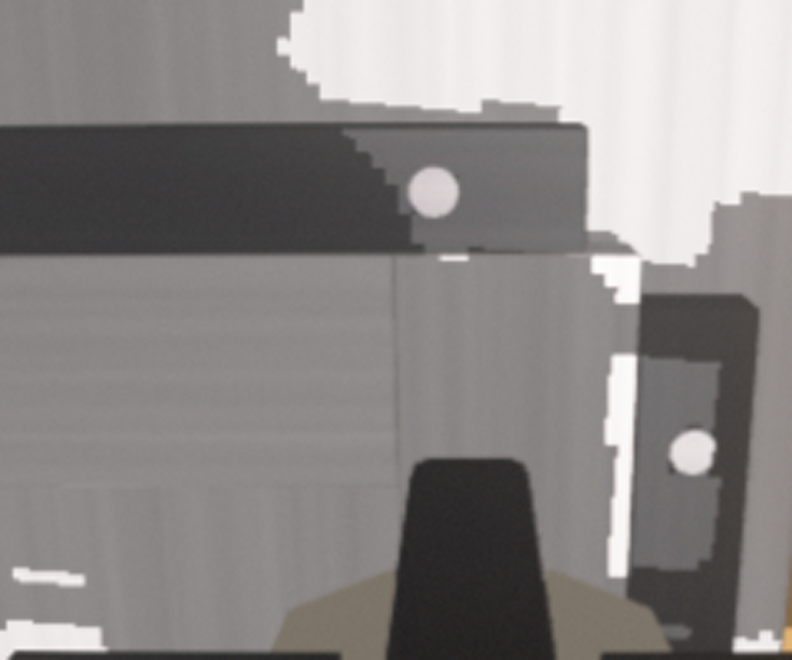

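View pics/f1scene.png

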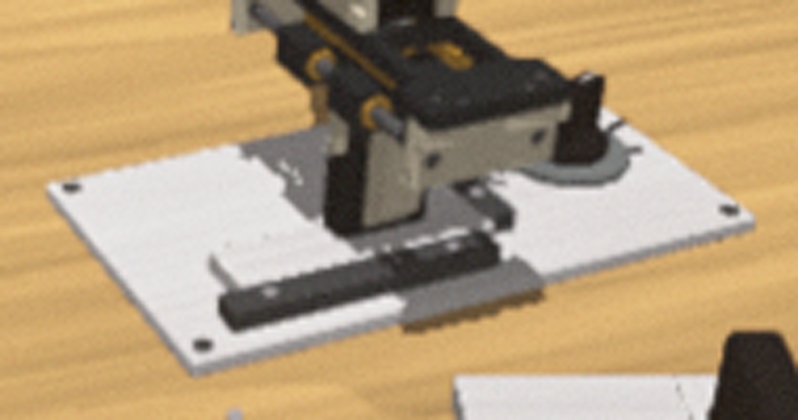

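send_rows(
  claw=[1,1,1,1,1],
  delta_pos=[
    [0.003,0,0],
    [0.006,0,0],
    [0.006,0,0],
    [0.006,0,0],
    [0.006,0,0],
  ],
  dr=[
    [0,0,0],
    [0,0,0],
    [0,0,0],
    [0,0,0],
    [0,0,0],
  ],
)

```text
clock: 16.95
position: [0.5616, 0.0771, 0.0302]
ee_rot: [2.122, 2.316, -0.007]
force: [-6.5, -10.4, 8.2]
width: 0.193
```

```bash
python3 -c "
from h import *
rep()"
```

```text
16.95 tcp g [566.23  26.59] z 30.23 F g [-7.38 -9.8 ] 8.23 T [-2.159  1.371  0.212] yaw 0.0872 z [-0.0025 -0.0034 -1.    ] w 17.74
```

send_rows(
  claw=[1,1,1,1,1],
  delta_pos=[
    [0.002,0.003,0],
    [0.004,0.006,0],
    [0.004,0.008,0],
    [0.004,0.008,0],
    [0.004,0.008,0],
  ],
  dr=[
    [0,0,0],
    [0,0,0],
    [0,0,0],
    [0,0,0],
    [0,0,0],
  ],
)

```text
clock: 17.45
position: [0.5616, 0.0771, 0.0302]
ee_rot: [-2.123, -2.314, 0.011]
force: [-12.6, -14.5, 17.5]
width: 0.194
```

```bash
python3 -c "
from h import *
rep()"
```

```text
17.45 tcp g [566.22  26.59] z 30.22 F g [-13.82 -13.33] 17.49 T [-2.802  2.733  0.312] yaw 0.0863 z [-0.0059 -0.0042 -1.    ] w 17.86
```

send_rows(
  claw=[1,1,1,1,1],
  delta_pos=[
    [0,0,0],
    [0,0,0],
    [0,0,0],
    [0,0,0],
    [0,0,0],
  ],
  dr=[
    [0,0,0],
    [0,0,0],
    [0,0,0],
    [0,0,0],
    [0,0,0],
  ],
)

```text
clock: 17.95
position: [0.5616, 0.0771, 0.0302]
ee_rot: [-2.123, -2.314, 0.011]
force: [-14.1, -14.0, 16.4]
width: 0.194
```

```bash
python3 - <<'E'
from h import *
import pickle
rep()
c=imaging.get_calibration("wrist");p,d=imaging.get_image("wrist")
pickle.dump(c,open("pics/f2.pkl","wb"));cv2.imwrite("pics/f2raw.png",p)
cv2.imwrite('pics/f2wrist.png',cv2.resize(p[60:310,100:420],None,fx=2.4,fy=2.4,interpolation=cv2.INTER_CUBIC))
p,d=imaging.get_image("scene");cv2.imwrite('pics/f2s.png',p)
E
```

```text
17.95 tcp g [566.24  26.58] z 30.24 F g [-15.28 -12.67] 16.37 T [-2.754  2.701  0.212] yaw 0.0862 z [-0.0058 -0.0042 -1.    ] w 17.87
```

View pics/f2wrist.png

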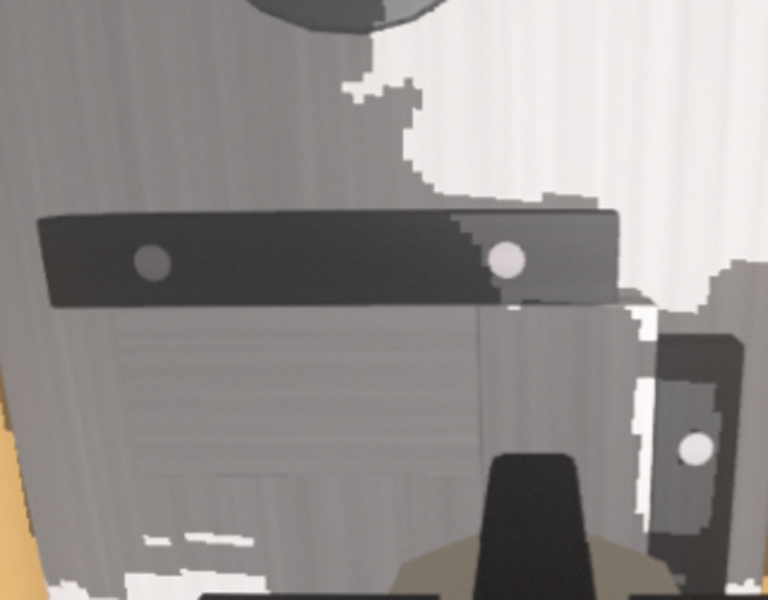

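View pics/f2s.png

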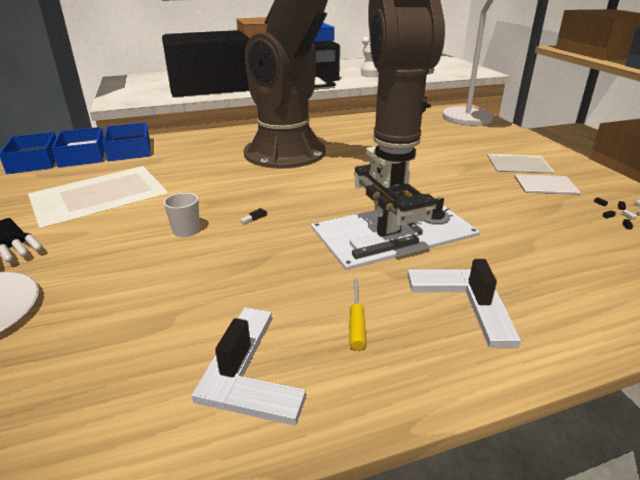

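```bash
python3 - <<'E'
from h import *
rep()
p,d=imaging.get_image("scene")
cv2.imwrite("pics/fk.png",cv2.resize(p[180:260,380:500],None,fx=6,fy=6,interpolation=cv2.INTER_CUBIC))
E
```

```text
18.05 tcp g [566.21  26.59] z 30.23 F g [-14.2  -13.66] 15.89 T [-2.724  2.706  0.247] yaw 0.0863 z [-0.0059 -0.0042 -1.    ] w 17.87
```

View pics/fk.png

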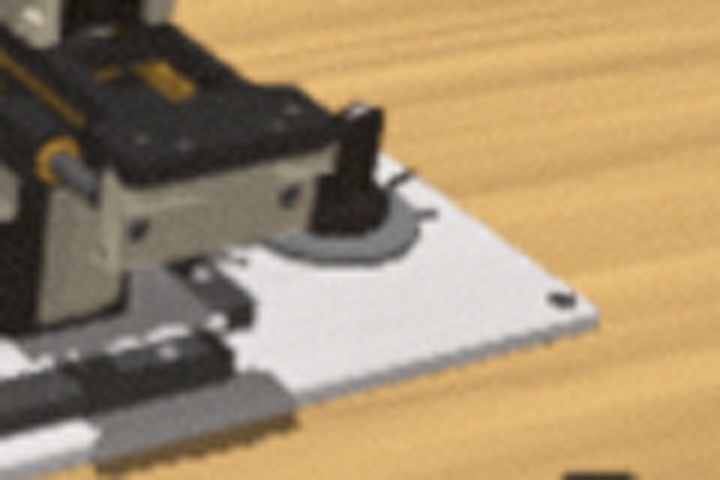

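The knob bar still lies towards the long mark, and the pose and force are steady, so I'm handing in.

```bash
python3 -c "
from cell import arm
print(arm.sign_off())"
```

```text
the job is handed in; nothing more can be done
None
```

The job is handed in at about 18 s: the selector is at the long mark, and the setting square is held in the corner against both fences. The hand-in gave no verdict.

- **Selector:** I gripped the bar and turned it from about 0.6 to about 1.2 rad. The wrist camera showed the pointer in line with the long mark after I let go. In the last scene picture the bar looked unchanged, though the gripper partly hid it.
- **Square:** I chose the smallest of the three look-alikes, which measured 139 × 109 mm against about 145 × 184 mm for the others. I laid it on the plate and slid it in until it stopped moving in both directions.
- **Last checks:**
  - The wrist force sensor, which includes a share of plate friction, read about 14 N towards each fence and 16 N upward.
  - The tool yaw was 0.086 rad against 0.089–0.090 rad estimated for the gauge, and the tool tilted by about 0.007 rad.
  - Both edges looked flush with the fences in the wrist picture.
- **Bystanders:** the screwdriver, cup and finger piece looked unmoved in the scene picture; I did not measure them.
- **Disagreement:** the gauge position from the top camera and the wrist camera differed by about 2.5 mm. I used their average to get close and found the final seat by contact.

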